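# Close the leak-test chamber and clamp it

## Robot

A 7-joint arm with a two-finger parallel gripper is mounted at the origin on the work surface. World frame = base frame: x ahead of the robot, y to its left, z up, the work surface at z = 0. Lengths are in m, angles in rad, forces in N, time in s.
With the tool pointing down it reaches from about 0.35 to 0.9 m from the base axis. Payload 7.2 kg.
Tool frame: the origin (TCP) lies between the finger pads; the fingertips stand 8 mm ahead of it and the grasp point (between the pads) lies 11 mm behind it (manip.finger_overhang is the distance from the TCP to the fingertips, in m); z points along the fingers, y is the line along which they close (so a half turn about z gives the same grasp; the last joint's range is limited). The gripper opens to 85 mm and grips with 20 to 120 N. Pads are 22 mm wide; open, the fingers measure 114 mm over their backs; the gripper's body (76 mm by 85 mm) begins 54 mm behind the grasp point. The pads swing forward as they close: fully open they stand 13 mm farther back than shut.
Start: joints at [1.113, 0.411, -0.013, 1.596, 0.006, 1.134, -0.082], TCP at [0.237, -0.578, 0.239] pointing down, gripper open.
Joint ranges: [-2.95, 2.95], [-0.29, 1.99], [-1.47, 1.44], [0.14, 2.54], [-1.03, 4.17], [0.13, 1.85], [-2.86, 2.86]. Speed limits (rad/s): [2.39, 2.39, 3.01, 3.01, 3.14, 3.14, 3.14].

## Interface

Orientations are given as a 3x3 rotation matrix whose columns are the frame's x, y, z axes.
In Python, from plant import manip, gripper_to, solve_ik, grab_frame, camera_model, ticket gives the robot as it stands. Calls block until the motion is done:
- manip.movep(position, orientation): joint-space move of the TCP to a pose.
- manip.move_l(position, frame=None, feed=0.15, threshold=None): straight line of the TCP; frame=None keeps the orientation; feed is the mean speed in m/s. With threshold (N) it stops when the force on the tool has changed by that much, and returns True; else False.
- manip.goto_joints(angles): joint-space move.
- gripper_to(opening, grasp_force=None): opening from 0.0 (shut) to 1.0 (fully open); grasp_force is the grip in N (None keeps the last); returns when the fingers have stopped.
- manip.sleep(seconds).
- solve_ik(position, orientation): joint angles nearest the present ones, or None.
- manip.get_state(): the state.
- grab_frame(name): name is "scene" or "top"; returns (picture, depth): 480x640x3 uint8, red, green, blue; 480x640 float32, m along the optical axis (not along the pixel's ray), 0 where there is no reading.
- camera_model(name): a dict with "fx", "fy", "cx", "cy" (pixels), "dist_coeffs" ([k1, k2, p1, p2, k3] as OpenCV has them; the pictures are not rectified), "cam_to_world" (4x4, takes a point from camera to world coordinates). Camera axes: x right, y down, z forward; pixel columns grow to the right and rows downward; lengths in m; the calibration is good to about 2 mm. A picture is of the moment at which its call begins. camera_model takes no time and is no camera call.
A pose or a line that the arm cannot do raises manip.PlanningError and nothing moves.
- ticket.sign_off(): hands the job in; it is judged then, once.
The state is a dict: "time": time; "joints": joint angles; "joint_vel": joint speeds; "effort": joint torques, N m; "eef_pos": TCP position; "ee_rot": TCP orientation; "contact_force": force on the tool from outside, world axes, zero at the start; "moment": the same for the moment, N m; "width": opening from 0.0 (shut) to 1.0 (fully open); "finger_force": force on a finger pad.
Only numpy, scipy, OpenCV 4.12 (cv2) and the standard library are available. Lean on these libraries where they do the work, as an engineer would, in place of code of your own. Each camera call takes 0.05 s, during which the arm holds its last target. There are 200 camera calls.

## Task

The part to be tested already lies in the aluminium leak-test chamber. Take the cover from its sloping rest by its upright rib, set it gently (not dropped) on the chamber so that it lies flat and fully home inside the raised lips, then swing the chamber's clamp lever down until its foot bears on the cover. Leave the other loose things on the bench where they are, and let go of everything at the end.

Things in the scene. Friction and masses are not known exactly. Their poses are not given: they have to be found in the camera images.
- cover: loose aluminium cover plate, 120 (x) x 160 (y) x 8 mm, 0.35 kg, with a solid grip rib in its middle: 14 mm thick (x), 60 mm long (y), 38 mm above the plate. Origin: centre of the plate's underside; z out of the plate on the rib's side. It starts rib up on the sloping rest, its z leaning 33 degrees from vertical towards the robot's side. Fits the chamber either way round
- cover_grip (a point): point in the cover's rib where to grip it: 36 mm above the plate's underside, 10 mm below the rib's top; axes as the cover's
- rest: fixed grey plastic sloping rest on which the cover lies at the start, base 140 (x) x 170 (y) mm; its board slopes up at 33 degrees to +x (away from the robot at yaw 0), with a low ledge at the bottom edge and its top edge about 95 mm high. Origin: centre of the underside
- chamber: fixed aluminium leak-test chamber, an open block 148 (x) x 188 (y) mm, its rim 55 mm high; raised lips flaring outwards along the rim, up to 8 mm above it, leave 3 mm on every side of the seated cover. The clamp is on its +y side. Origin: centre of the underside
- chamber_seat (a point): centre of the chamber's rim plane, 55 mm above the bench, where the cover's origin comes to lie; axes as the chamber's (cover's x along the chamber's x, or turned half round)
- clamp (a joint): angle of the clamp lever, rad: 0 = down, level, foot touching the top of a seated cover; 1.57 = upright; starts raised, between 1.5 and 1.75, clear of the cover's way down. Stays where it is left (stiff hinge, about 2 N at the tip). Its hinge axis lies along the chamber's x; going down, the lever swings towards the chamber's -y
- clamp_hinge (a point): hinge centre of the clamp: at (42, 118, 80) mm from the chamber's origin in its axes; the lever points along this point's own -y, the point turns with the lever
- clamp_tip (a point): centre of the lever's black round grip (18 mm thick), 120 mm from the hinge, 21 mm before its end; lever down it is at (42, -2, 80) mm from the chamber's origin, 28 mm beside the rib's face. The steel bar is 14 mm wide and 12 mm thick. Axes as the hinge point's; its z is the side to push on
- spray: white bottle with a narrow neck, 60 mm across, 170 mm tall, standing loose behind the middle; a bystander
- master: brass reference cylinder, 44 mm across, 70 mm tall, standing loose in the middle between chamber and rest; a bystander
- driver: screwdriver with a black handle lying loose between chamber and rest; a bystander
- wrench: steel wrench lying loose at the left rear; a bystander
- tape: roll of paper tape lying flat, 90 mm across, 22 mm high, loose at the right rear; a bystander

How it is judged:
By the outcome, as a careful person would: the job done as asked, in the order asked, and still so for the second after the job is handed in, with the robot touching nothing.
It also fails if it takes over 69 s, if anything falls off the work surface, if the arm or the gripper's body presses on something with over 40 N, if the wrist force passes 120 N, or if a joint passes its speed limit or range.

## Working session

There is one attempt and no reset: what is moved stays moved. The work goes in short steps, each a Python script; the robot and the scene stay as the last script left them, time stands still between calls to the robot, and variables do not carry over. Pictures are saved under pics/ and viewed, at most 10 in all, crops included, and the job is handed in when it is done.

```bash
ls; mkdir -p pics; python3 - <<'E'
from plant import *
import cv2,numpy as np
for n in("scene","top"):
    p,d=grab_frame(n); cv2.imwrite(f"pics/{n}0.png",p[:,:,::-1]); np.savez(f"{n}0.npz",p=p,d=d)
    c=camera_model(n); print(n,{k:np.round(v,4).tolist() for k,v in c.items()}, (d>0).mean())
print(manip.get_state()["time"])
E
```

```text
pics
scene {'fx': 435.9237, 'fy': 435.9237, 'cx': 322.2931, 'cy': 239.1676, 'dist_coeffs': [-0.0336, 0.0, 0.0, 0.0, 0.0], 'cam_to_world': [[0.1206, 0.8438, -0.523, 1.0676], [0.9926, -0.1082, 0.0544, 0.0037], [-0.0107, -0.5257, -0.8506, 0.8025], [0.0, 0.0, 0.0, 1.0]]} 0.9960123697916666
top {'fx': 551.1971, 'fy': 551.1971, 'cx': 318.97, 'cy': 234.657, 'dist_coeffs': [-0.1461, 0.0, 0.0, 0.0, 0.0], 'cam_to_world': [[0.0031, -0.9975, 0.0711, 0.5207], [-0.9996, -0.0012, 0.0273, 0.0439], [-0.0272, -0.0711, -0.9971, 1.1353], [0.0, 0.0, 0.0, 1.0]]} 0.996171875
0.1
```

View pics/scene0.png

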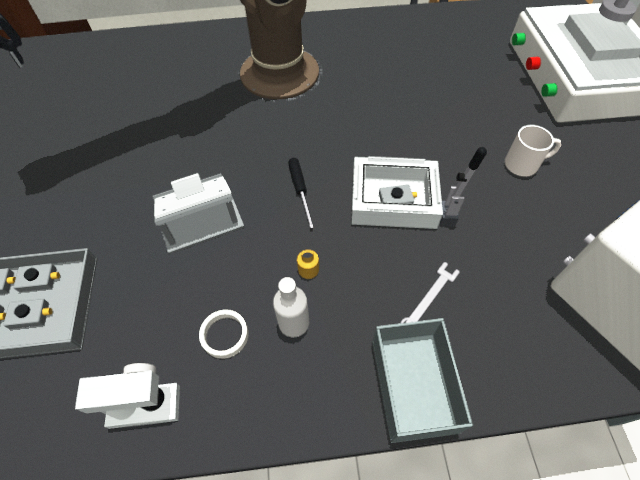

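View pics/top0.png

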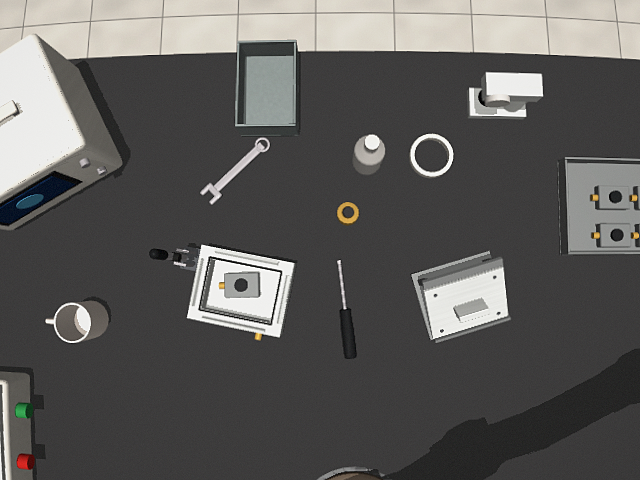

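The scene view shows the cover on its rest (about 193,205) and the chamber (397,190) with its lever raised at (470,180). In the top view they're at (465,300), (240,290) and (158,254). Next I'll measure from the depth clouds of both views.

```bash
cat > h.py <<'E'
import numpy as np,cv2
from plant import *
def cloud(n,d):
    c=camera_model(n); K=np.array([[c['fx'],0,c['cx']],[0,c['fy'],c['cy']],[0,0,1]])
    v,u=np.nonzero(d>0); z=d[v,u]
    q=cv2.undistortPoints(np.c_[u,v].astype(float)[:,None],K,np.array(c['dist_coeffs']))[:,0]
    P=np.c_[q*z[:,None],z]; T=np.array(c['cam_to_world'])
    return P@T[:3,:3].T+T[:3,3],u,v
E
python3 - <<'E'
from h import *
for n,(cu,cv_),(ru,rv) in(("top",(242,290),(463,297)),("scene",(397,192),(195,205))):
    d=np.load(n+"0.npz")['d']; P,u,v=cloud(n,d)
    tab=P[(P[:,2]<.02)&(abs(P[:,0]-.5)<.25)&(abs(P[:,1])<.35)]
    print(n,"table z",np.median(tab[:,2]))
    near=np.hypot(u-cu,v-cv_)<75 
    C=P[near]; 
    print(" z hist",np.histogram(C[:,2],bins=np.arange(-.005,.24,.01))[0])
    R=C[(C[:,2]>.05)&(C[:,2]<.068)]
    # largest rect by connected comp
    r=cv2.minAreaRect(R[:,:2].astype(np.float32)*1000); print(" chamber rect mm",np.round(r[0],1),np.round(r[1],1),round(r[2],2),"zmed",np.median(R[:,2]))
    L=C[(C[:,2]>.09)]; print(" lever pts",len(L), np.round(L[L[:,2].argmax()],3), np.round(L.mean(0),3))
    near=np.hypot(u-ru,v-rv)<60; C=P[near]; C=C[C[:,2]>.02]
    # RANSAC plane with slope near 33
    best=0;rng=np.random.default_rng(0)
    for _ in range(3000):
        a,b,c=C[rng.choice(len(C),3,False)]; m=np.cross(b-a,c-a); l=np.linalg.norm(m)
        if l<1e-5: continue
        m/=l; m*=np.sign(m[2])
        if abs(np.degrees(np.arccos(m[2]))-33)>5: continue
        k=abs((C-a)@m)<.0025
        if k.sum()>best: best=k.sum();I=k
    for _ in range(4):
        o=C[I].mean(0); m=np.linalg.svd(C[I]-o)[2][2]; m*=np.sign(m[2]); I=abs((C-o)@m)<.0025
    h=(C-o)@m
    print(" plane n",np.round(m,4),"tilt",np.degrees(np.arccos(m[2])),"az",np.degrees(np.arctan2(-m[1],-m[0])),I.sum())
    yv=np.cross(m,-np.array([m[0],m[1],0]));yv/=np.linalg.norm(yv); xv=np.cross(yv,m)
    q=np.c_[(C-o)@xv,(C-o)@yv]
    r=cv2.minAreaRect(q[I].astype(np.float32)*1000); print(" plate rect",[np.round(x,1) for x in r],"ctr world",np.round(o+xv*r[0][0]/1e3+yv*r[0][1]/1e3,4))
    Rb=abs(h-.038)<.003; 
    print(" rib h hist",np.histogram(h,bins=np.arange(-.06,.06,.005))[0])
    r=cv2.minAreaRect(q[Rb].astype(np.float32)*1000); print(" rib rect",[np.round(x,1) for x in r],"top ctr",np.round(C[Rb].mean(0),4),"h",np.median(h[Rb]))
E
```

```text
top table z -0.00018632156248066245
 z hist [9662 2291  277  966  453 1417 2141   67   34   85   13    2    0    5
   28   20    0    0    0    0    0    0    0    0]
 chamber rect mm [490.4 245.5] [222.9 149.5] 79.24 zmed 0.055933585847932954
 lever pts 104 [0.55  0.329 0.149] [0.55  0.332 0.119]
 plane n [-0.5208 -0.1554  0.8394] tilt 32.92523352547267 az 16.616995940100175 3067
 plate rect [array([-6.8, -1.4]), array([129.3, 162.1]), np.float64(0.6)] ctr world [ 0.4596 -0.2169  0.0592]
 rib h hist [   5    5    7    4    3    4    1    0   24  152  654 1780 1858  208
   62   45   55   59   66  176   11    0    0]
 rib rect [array([-2.8, -2.2]), array([15.6, 59.7]), np.float64(0.3)] top ctr [ 0.4434 -0.2217  0.0933] h 0.03794258063543708
scene table z -0.001207126022324756
 z hist [10926  1177   512  1056   599  1862   935    46    66    69    28    29
    31    24    66    38    16     0     0     0     0     0     0     0]
 chamber rect mm [492.2 247.8] [225.8 150.7] 78.59 zmed 0.054192801147349035
 lever pts 248 [0.554 0.34  0.164] [0.555 0.337 0.128]
 plane n [-0.5161 -0.1536  0.8426] tilt 32.58115389742155 az 16.57115560172479 1135
 plate rect [array([-12.2,   1. ]), array([127.9, 160.2]), np.float64(0.3)] ctr world [ 0.4613 -0.2168  0.06  ]
 rib h hist [ 25  21  19  24  22  21  23  23  32 200 387 662 661 100  68  66  71  64
  67  88   0   0   0]
 rib rect [array([-10. ,   1.3]), array([58.9, 17. ]), np.float64(88.3)] top ctr [ 0.445  -0.2211  0.0934] h 0.03762157564814125
```

```bash
python3 - <<'E'
import cv2,numpy as np
p=cv2.imread("pics/top0.png")
a=cv2.resize(p[225:350,140:310],None,fx=2.35,fy=2.35,interpolation=cv2.INTER_CUBIC)
b=cv2.resize(p[235:360,400:530],None,fx=2.35,fy=2.35,interpolation=cv2.INTER_CUBIC)
s=cv2.imread("pics/scene0.png")
c=cv2.resize(s[135:260,335:505],None,fx=2.35,fy=2.35,interpolation=cv2.INTER_CUBIC)
e=cv2.resize(s[155:280,135:265],None,fx=2.35,fy=2.35,interpolation=cv2.INTER_CUBIC)
cv2.imwrite("pics/crop.png",np.vstack([np.hstack([a,b]),np.hstack([c,e])]))
E
```

```text
(no output)
```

View pics/crop.png

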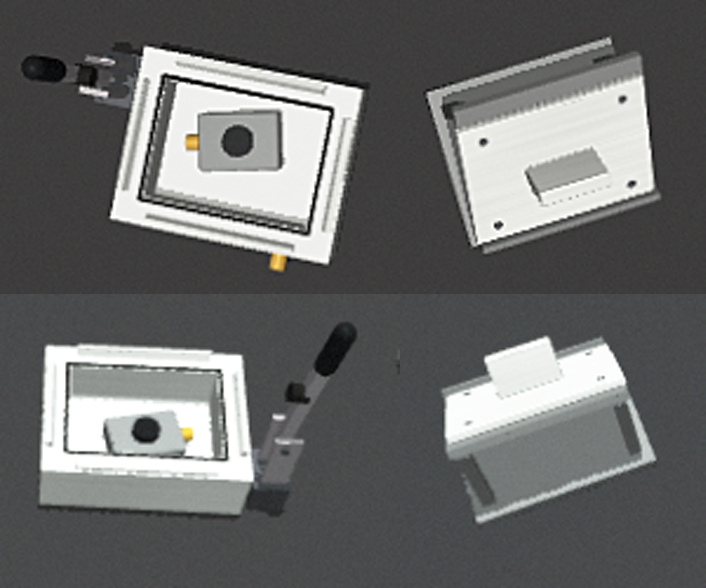

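The crops confirm the layout. The rib is upright on the tilted plate (565,175 in the crop), and the lever is raised behind the chamber's +y side, leaning away. Next I'll refine the chamber pose and check IK.

```bash
cat >> h.py <<'E'
def fitchamber(n,d,z0=.048,z1=.068,ctr=(.492,.236),yaw=-11.):
    P=cloud(n,d)[0]; P=P[(P[:,2]>z0)&(P[:,2]<z1)]; c=np.array(ctr); a=np.radians(yaw)
    for it in range(6):
        R=np.array([[np.cos(a),-np.sin(a)],[np.sin(a),np.cos(a)]]); q=(P[:,:2]-c)@R
        q=q[(abs(q[:,0])<.085)&(abs(q[:,1])<.104)]; off=[];sl=[]
        for ax,s in((0,-1),(0,1),(1,-1),(1,1)):
            H=(.065,.085)[ax]; t=q[:,1-ax]; w=q[:,ax]*s; X=[];Y=[]
            for b in np.arange(-H,H,.006):
                if ax==1 and s==1 and b>.0: continue   # clamp side
                k=(t>=b)&(t<b+.006)&(w<(.074,.094)[ax]+.006)
                if k.any(): X.append(b+.003);Y.append(w[k].max())
            X=np.array(X);Y=np.array(Y);k=abs(Y-np.median(Y))<.004
            f=np.polyfit(X[k],Y[k],1); off.append(np.median(Y[k])); sl.append(f[0]*s*(-1 if ax==0 else 1))
        c=c+R@np.array([(off[1]-off[0])/2,(off[3]-off[2])/2]); a+=np.average(sl[:2]+sl[2:3])
    return c,a,np.array(off)*1e3,np.degrees(sl)
E
python3 - <<'E'
from h import *
for n in("top","scene"):
    d=np.load(n+"0.npz")['d']; c,a,o,s=fitchamber(n,d); print(n,np.round(c,4),np.degrees(a).round(2),o.round(1),s.round(2))
    P=cloud(n,d)[0]; R=np.array([[np.cos(a),-np.sin(a)],[np.sin(a),np.cos(a)]])
    q=np.c_[(P[:,:2]-c)@R,P[:,2]]
    L=q[(abs(q[:,0]-.042)<.02)&(q[:,1]>.09)&(q[:,1]<.2)&(q[:,2]>.1)]
    for z in np.arange(.1,.24,.02):
        k=abs(L[:,2]-z)<.01; print("  lever z",z.round(2),k.sum(),np.round(L[k].mean(0)*1e3,1) if k.any() else "")
m=np.array([-.5185,-.1545,.841]);m/=np.linalg.norm(m)
top=np.array([.4442,-.2214,.0933]); g=top-.01*m
h=np.array([-m[0],-m[1],0]); y=np.cross(m,h);y/=np.linalg.norm(y); x=np.cross(y,m)
print("grip",g.round(4))
for s in(1,-1):
    F=np.c_[np.cross(s*x,-m),s*x,-m]
    print(s,solve_ik(g-.011*m,F),solve_ik(g+.09*m,F))
E
```

```text
top [0.4881 0.2283] -10.83 [73.7 73.5 93.8 93.4] [-0.41  0.08  0.53 -1.75]
  lever z 0.1 8 [ 43.2 115.  102.5]
  lever z 0.12 0 
  lever z 0.14 87 [ 41.7 114.5 143.4]
  lever z 0.16 34 [ 42.1 122.7 159.2]
  lever z 0.18 38 [ 41.5 124.1 180.7]
  lever z 0.2 43 [ 41.6 125.9 198.4]
  lever z 0.22 93 [ 41.8 131.6 216.8]
scene [0.4887 0.2281] -11.21 [73.4 73.4 91.7 91.7] [ 0.   -0.08  0.13 -1.7 ]
  lever z 0.1 30 [ 44.5 118.9 105.1]
  lever z 0.12 56 [ 44.3 121.3 119.7]
  lever z 0.14 104 [ 43.8 118.4 141.1]
  lever z 0.16 59 [ 43.5 125.7 159. ]
  lever z 0.18 76 [ 45.3 127.7 180.5]
  lever z 0.2 85 [ 45.1 130.3 199.8]
  lever z 0.22 71 [ 42.3 133.3 215.2]
grip [ 0.4494 -0.2199  0.0849]
1 [ 1.27812741  0.49956256 -0.75121325  2.2979977  -0.83130433  0.16238928
  1.74486502] [ 1.11823784  0.1918251  -0.3790145   2.30718649 -0.91287378  0.5369807
  1.81862501]
-1 [ 1.22858727  0.48037691 -0.68911458  2.30068818 -0.97650238  0.18675167
 -1.25974039] [ 0.86414747  0.17188205 -0.10060369  2.32228186 -0.9892836   0.57725144
 -1.25294649]
```

```bash
cat >> h.py <<'E'
m=np.array([-.5185,-.1545,.841]);m/=np.linalg.norm(m)
top=np.array([.4442,-.2214,.0933]); g=top-.01*m
_h=np.array([-m[0],-m[1],0]); cy=np.cross(m,_h);cy/=np.linalg.norm(cy); cx=np.cross(cy,m)
CH=np.array([.4884,.2282]);CA=np.radians(-11.0)
CR=np.array([[np.cos(CA),-np.sin(CA),0],[np.sin(CA),np.cos(CA),0],[0,0,1]])
def ch(x,y,z): return CR@np.array([x,y,z])+np.r_[CH,0]
def fr(yax,z): yax=np.array(yax);z=np.array(z); return np.c_[np.cross(yax,z),yax,z]
def st():
    s=manip.get_state(); return "t %.1f w %.3f ff %.1f F %s pos %s j %s"%(s['time'],s['width'],np.max(s['finger_force']),np.round(s['contact_force'],1),np.round(s['eef_pos'],4),np.round(s['joints'],2))
E
python3 - <<'E'
from h import *
for s in(1,-1):
    for z in(.08,.25): print(s,z,np.round(solve_ik(ch(0,0,z),fr(s*CR[:,0],[0,0,-1])),2))
F=fr(cx,-m)
gripper_to(.6,60)
manip.movep(g+.09*m,F); print(st())
try:
    print(manip.move_l(g-.011*m,F,.08,threshold=12)); print(st())
except manip.PlanningError as e: print("PE",e)
p,d=grab_frame("scene"); q,_=grab_frame("top")
cv2.imwrite("pics/g1.png",np.hstack([cv2.resize(p[120:280,100:300],(400,320)),cv2.resize(q[190:390,380:580],(320,320))])[:,:,::-1])
E
```

```text
1 0.08 [ 0.24  0.74 -1.08  1.91  0.79  1.   -1.39]
1 0.25 [ 0.3   0.48 -1.12  1.74  0.46  1.21 -1.13]
-1 0.08 [ 0.32  0.85 -1.24  1.9   0.92  1.11  1.65]
-1 0.25 [ 0.36  0.53 -1.23  1.74  0.53  1.25  1.95]
t 2.2 w 0.597 ff 0.0 F [-0.1 -0.2  0.1] pos [ 0.4031 -0.2345  0.1609] j [ 1.12  0.19 -0.38  2.31 -0.91  0.54  1.82]
False
t 3.6 w 0.599 ff 0.0 F [-0.1 -0.7 -0.2] pos [ 0.4551 -0.2183  0.0759] j [ 1.21  0.47 -0.67  2.3  -1.01  0.19  1.91]
```

View pics/g1.png

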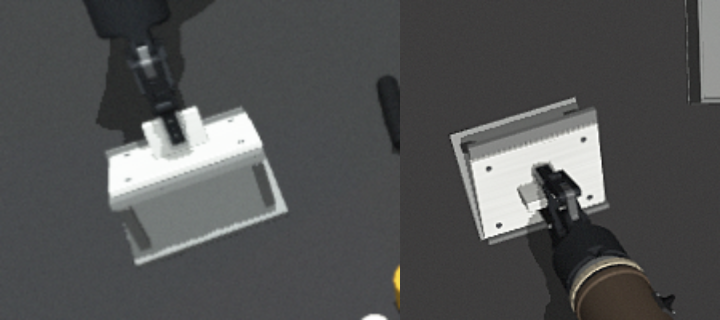

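The fingers straddle the rib at its middle (scene crop 177,130). I'll close the gripper and lift.

```bash
python3 - <<'E'
from h import *
gripper_to(0,80); print(st())
F=fr(cx,-m)
manip.move_l(g+.08*m,F,.08); print(st())
D=fr(CR[:,0],[0,0,-1])
# intermediate level pose above the rest, then the chamber
j=solve_ik([.43,0,.32],D); print(j)
manip.movep([.43,-.02,.32],D); print(st())
p,d=grab_frame("scene"); q,e=grab_frame("top"); np.savez("lift.npz",ps=p,ds=d,pt=q,dt=e)
cv2.imwrite("pics/g2.png",np.hstack([p[60:340,100:500],q[160:440,200:520]])[:,:,::-1])
for n,dd in(("scene",d),("top",e)):
    P=cloud(n,dd)[0]; k=(abs(P[:,0]-.45)<.13)&(abs(P[:,1])<.14)&(P[:,2]>.24)&(P[:,2]<.33); print(n,k.sum(),np.histogram(P[k,2],bins=np.arange(.24,.335,.005))[0])
E
```

```text
t 4.1 w 0.151 ff 78.2 F [-5.9  0.4  6.2] pos [ 0.4546 -0.2184  0.0757] j [ 1.22  0.47 -0.67  2.3  -1.01  0.19  1.91]
t 5.4 w 0.151 ff 77.9 F [ 0.   0.7 -3.7] pos [ 0.4079 -0.2319  0.1518] j [ 1.24  0.23 -0.53  2.3  -0.88  0.48  1.78]
[ 0.78602228  0.0725594  -0.9243212   1.8717532   0.06150946  1.22668404
 -0.34979195]
t 7.2 w 0.148 ff 77.9 F [ 0.7 -0.2 -3.4] pos [ 0.4297 -0.0203  0.3195] j [ 0.77  0.07 -0.86  1.87  0.05  1.23 -0.3 ]
scene 3950 [   0    0    0    0    0    0    0    0    0    0    9  208 3361   66
   70   72   82   82    0]
top 3651 [   0    0    0    0    0    0    0    0    0    0    0   43 3201  403
    1    0    2    1    0]
```

View pics/g2.png

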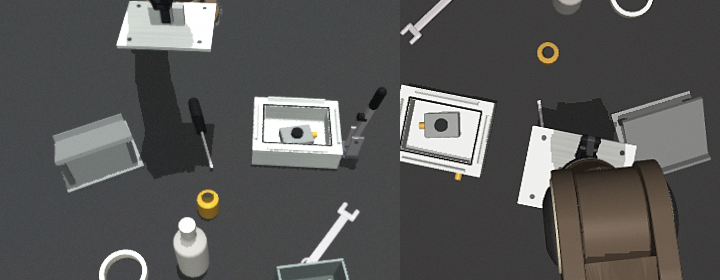

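The cover is held level at TCP z 0.32 (scene crop 168,25), and the bystanders haven't moved. I'll measure the cover's offset in the hand.

```bash
python3 - <<'E'
from h import *
s=manip.get_state(); tc=np.array(s['eef_pos']); L=np.load("lift.npz")
print(np.round(CR.T@np.array(s['ee_rot']),3).tolist())
for n,k in(("scene","ds"),("top","dt")):
    P=cloud(n,L[k])[0]; q=(P-tc)@CR
    q=q[(abs(q[:,0])<.09)&(abs(q[:,1])<.105)&(abs(q[:,2]+.017)<.006)]
    A=np.c_[q[:,:2],np.ones(len(q))]; f=np.linalg.lstsq(A,q[:,2],rcond=None)[0]
    r=abs(A@f-q[:,2])<.003; f=np.linalg.lstsq(A[r],q[r,2],rcond=None)[0]
    print(n,"tilt deg",np.degrees(f[:2]).round(2),"h",f[2].round(4))
    b=cv2.minAreaRect(q[r,:2].astype(np.float32)*1e3); print([np.round(x,1) for x in b])
    for lo,hi in((-.075,-.045),(.045,.075)):
        kk=(q[:,1]>lo)&(q[:,1]<hi)&r; print(" x range",np.percentile(q[kk,0],[.3,99.7]).round(4))
    for lo,hi in((-.055,-.03),(.03,.055)):
        kk=(q[:,0]>lo)&(q[:,0]<hi)&r; print(" y range",np.percentile(q[kk,1],[.3,99.7]).round(4))
E
```

```text
[[0.001, 1.0, -0.001], [1.0, -0.001, 0.0], [0.0, -0.001, -1.0]]
scene tilt deg [0.22 0.05] h -0.0171
[array([0.7, 0.1]), array([160.8, 122.2]), np.float64(90.0)]
 x range [-0.0597  0.0605]
 x range [-0.0597  0.0611]
 y range [-0.0798  0.0801]
 y range [-0.0793  0.0803]
top tilt deg [0.12 0.21] h -0.0164
[array([0.3, 0.5]), array([159.8, 119.7]), np.float64(89.8)]
 x range [0.0241 0.0597]
 x range [-0.0588  0.0601]
 y range [0.0426 0.0805]
 y range [-0.079  0.08 ]
```

```bash
python3 - <<'E'
from h import *
D=fr(CR[:,0],[0,0,-1])
manip.movep(ch(-.0004,-.0003,.27),D); print(st())
manip.move_l(ch(-.0004,-.0003,.10),D,.1); print(st())
print(manip.move_l(ch(-.0004,-.0003,.0775),D,.02,threshold=8)); print(st())
p,d=grab_frame("scene"); q,e=grab_frame("top"); np.savez("seat.npz",ps=p,ds=d,pt=q,dt=e)
cv2.imwrite("pics/g3.png",np.hstack([cv2.resize(p[120:260,320:500],(450,350)),cv2.resize(q[220:360,140:310],(425*350//350,350))[:,:340]])[:,:,::-1])
E
```

```text
t 8.3 w 0.152 ff 78.0 F [ 0.1 -0.8 -4.9] pos [0.4884 0.2264 0.2698] j [ 0.26  0.42 -1.03  1.72  0.38  1.23 -1.06]
t 10.2 w 0.150 ff 77.9 F [ 1.1  0.4 -4. ] pos [0.4883 0.2281 0.1005] j [ 0.14  0.6  -0.9   1.9   0.59  0.92 -1.24]
True
t 11.2 w 0.149 ff 79.3 F [ 0.5 -1.1  5. ] pos [0.4879 0.2279 0.0789] j [ 0.12  0.63 -0.87  1.92  0.62  0.89 -1.26]
```

View pics/g3.png

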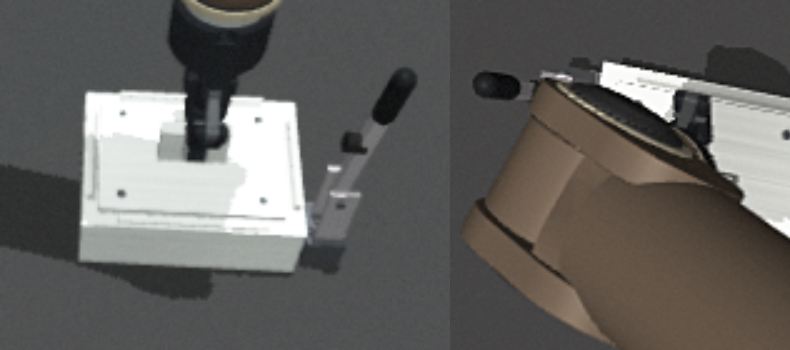

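Contact came at the expected height and the plate sits within the lips (scene crop 185,160). I'll release, retreat and verify.

```bash
python3 - <<'E'
from h import *
D=fr(CR[:,0],[0,0,-1])
gripper_to(.5); print(st())
manip.move_l(ch(0,0,.14),D,.08); manip.move_l(ch(0,0,.30),D,.15)
manip.movep([.40,-.05,.35],D); print(st())
p,d=grab_frame("scene"); q,e=grab_frame("top"); np.savez("rel.npz",ps=p,ds=d,pt=q,dt=e)
cv2.imwrite("pics/g4.png",np.hstack([cv2.resize(p[130:250,340:500],(400,300)),cv2.resize(q[225:345,145:305],(400,300))])[:,:,::-1])
for n,dd in(("scene",d),("top",e)):
    P=cloud(n,dd)[0]; r=(P-np.r_[CH,0])@CR
    k=(abs(r[:,0])<.055)&(abs(r[:,1])<.075)&((abs(r[:,0])>.025)|(abs(r[:,1])>.045))&(abs(r[:,2]-.063)<.01)
    f=np.linalg.lstsq(np.c_[r[k,:2],np.ones(k.sum())],r[k,2],rcond=None)[0]; print(n,"cover plane",np.degrees(f[:2]).round(2),f[2].round(4))
    o=(abs(abs(r[:,0])-.072)<.0015)&(abs(r[:,1])<.06);print(" rim",np.median(r[o,2]))
    b=(abs(r[:,0])<.03)&(abs(r[:,1])<.05)&(abs(r[:,2]-.101)<.004); print(" rib",b.sum(),r[b].mean(0).round(4), cv2.minAreaRect(r[b,:2].astype(np.float32)*1e3))
    L=r[(abs(r[:,0]-.042)<.015)&(r[:,1]>.09)&(r[:,1]<.2)&(r[:,2]>.19)]; print(" tip",L.mean(0).round(4),L.max(0).round(4),L.min(0).round(4))
E
```

```text
t 11.7 w 0.498 ff 0.0 F [0.1 0.  0.6] pos [0.487  0.2271 0.0777] j [ 0.12  0.63 -0.87  1.92  0.62  0.89 -1.26]
t 14.9 w 0.499 ff 0.0 F [-0.7  0.5  0.3] pos [ 0.4003 -0.0494  0.35  ] j [ 1.18 -0.03 -1.12  1.86 -0.02  1.29 -0.12]
scene cover plane [ 0.08 -0.04] 0.0613
 rim 0.030084250967592596
 rib 152 [0.0011 0.     0.0993] ((1.0276422500610352, 0.41160011291503906), (58.750335693359375, 15.950238227844238), 89.5597915649414)
 tip [0.0445 0.1314 0.2069] [0.0505 0.1417 0.2207] [0.0341 0.1226 0.1901]
top cover plane [0.04 0.02] 0.0628
 rim 0.06035056940666372
 rib 228 [ 0.0002 -0.0011  0.1005] ((0.076324462890625, -1.1165771484375), (60.31281661987305, 14.157173156738281), 89.55011749267578)
 tip [0.0409 0.1301 0.2113] [0.0498 0.1424 0.2223] [0.0321 0.1233 0.1906]
```

View pics/g4.png

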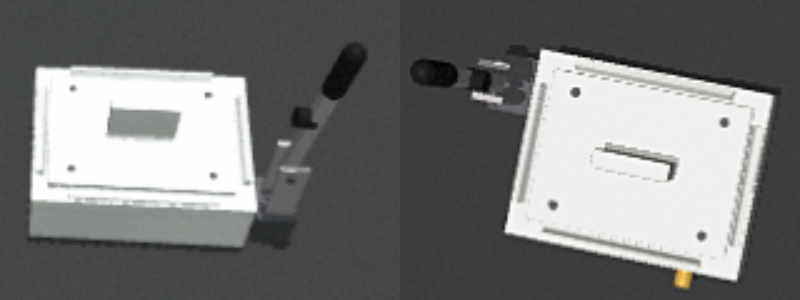

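The cover lies flat and fully home: its top is at z≈63 mm, tilt is under 0.1°, and the rib is centred at (620,165). The lever is still raised at about 1.68 rad. Next I'll push it down with shut fingers.

```bash
python3 - <<'E'
from h import *
gripper_to(0,20)
up=ch(.042,.178,.30)
best=None
for s in(1,-1):
    D=fr(s*CR[:,1],[0,0,-1]); js=[solve_ik(p,D) for p in(up,ch(.042,.178,.185),ch(.042,.0125,.097))]
    print(s,[None if j is None else np.round(j,2).tolist() for j in js])
    if all(j is not None for j in js):
        v=max(abs(j[6]) for j in js)
        if best is None or v<best[0]: best=(v,s)
D=fr(best[1]*CR[:,1],[0,0,-1])
manip.movep(ch(.02,.0,.32),D); manip.movep(up,D); print(st())
manip.move_l(ch(.042,.178,.185),D,.12,threshold=10); print(st())
for th in list(np.arange(1.7,.25,-.145))+[.22,.1]:
    c,s=np.cos(th),np.sin(th)
    hit=manip.move_l(ch(.042,.118-.120*c+.009*s+.0145,.08+.12*s+.009*c-.018*s+.008),D,.09,threshold=15)
    print(round(th,2),hit,st()[:60])
    if hit: break
E
```

```text
1 [[-0.09, 0.69, -1.06, 1.29, 0.59, 1.48, 0.29], [-0.07, 0.81, -1.08, 1.44, 0.72, 1.32, 0.19], [0.27, 0.81, -1.15, 1.79, 0.83, 1.11, 0.21]]
-1 [[-0.19, 0.62, -0.85, 1.3, 0.45, 1.42, -2.77], [-0.21, 0.69, -0.77, 1.45, 0.49, 1.21, -2.8], [0.04, 0.61, -0.74, 1.81, 0.51, 0.92, -2.69]]
t 17.4 w 0.004 ff 0.0 F [ 0.4 -0.  -0. ] pos [0.5644 0.3935 0.3003] j [-0.11  0.68 -1.02  1.29  0.57  1.47  0.3 ]
t 18.5 w 0.002 ff 0.0 F [-0.7  0.4 -0.3] pos [0.5638 0.3954 0.186 ] j [-0.11  0.76 -0.97  1.44  0.64  1.28  0.24]
1.7 False t 18.9 w 0.003 ff 0.0 F [-0.2 -0.5 -0.2] pos [0.5601 0.3736 
1.56 False t 19.2 w -0.000 ff 0.0 F [ 0.5  0.8 -0.3] pos [0.5565 0.3567
1.41 False t 19.6 w -0.000 ff 0.0 F [ 0.6  0.6 -0.5] pos [0.5531 0.3396
1.26 False t 19.9 w 0.001 ff 0.0 F [-0.1 -0.7 -0. ] pos [0.5498 0.3226 
1.12 False t 20.3 w -0.001 ff 0.0 F [ 0.1 -0.   1.2] pos [0.5466 0.3062
0.97 False t 20.6 w 0.000 ff 0.0 F [0.3 0.3 0.1] pos [0.5435 0.2906 0.1
0.83 False t 20.9 w 0.001 ff 0.0 F [ 0.8 -0.6 -0.5] pos [0.5407 0.2765 
0.68 False t 21.3 w -0.001 ff 0.0 F [-0.   0.5 -0.4] pos [0.5381 0.2636
0.54 False t 21.6 w 0.001 ff 0.0 F [ 1.  -0.1  0.2] pos [0.536  0.2528 
0.39 False t 21.9 w -0.001 ff 0.0 F [ 0.7  0.5 -0.2] pos [0.5342 0.2441
0.22 False t 22.3 w -0.000 ff 0.0 F [0.4 0.5 0. ] pos [0.5326 0.2365 0.
0.1 False t 22.6 w 0.005 ff 0.0 F [-0.2 -0.2  0.2] pos [0.5319 0.2335
```

```bash
python3 - <<'E'
from h import *
p,d=grab_frame("scene"); q,e=grab_frame("top")
cv2.imwrite("pics/g5.png",np.hstack([cv2.resize(p[110:250,340:500],(400,350)),cv2.resize(q[205:345,145:305],(400,350))])[:,:,::-1])
E
```

```text
(no output)
```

View pics/g5.png

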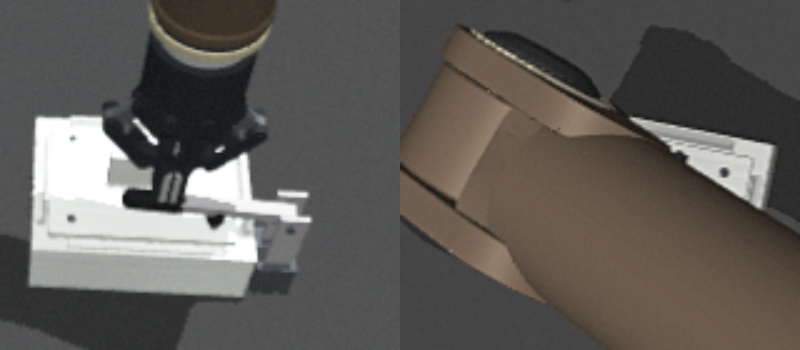

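The lever is nearly down under the fingers (scene crop 160,198). I'll press it home, retreat and check.

```bash
python3 - <<'E'
from h import *
D=np.array(manip.get_state()['ee_rot']); D=fr(CR[:,1],[0,0,-1])
print(manip.move_l(ch(.042,.0125,.086),D,.02,threshold=20),st())
manip.sleep(.3); print(st())
manip.move_l(ch(.042,.0125,.25),D,.12); manip.movep([.40,-.05,.35],D); print(st())
p,d=grab_frame("scene"); q,e=grab_frame("top")
cv2.imwrite("pics/g6.png",np.hstack([p[:360,100:500],cv2.resize(q[110:350,130:530],(400,240))[:, :] if 0 else cv2.copyMakeBorder(q[110:370,130:530],0,100,0,0,cv2.BORDER_CONSTANT)])[:,:,::-1])
for n,dd in(("scene",d),("top",e)):
    P=cloud(n,dd)[0]; r=(P-np.r_[CH,0])@CR
    for y in(-.015,.01,.03,.09):
        k=(abs(r[:,0]-.042)<.004)&(abs(r[:,1]-y)<.008)&(r[:,2]>.072); print(n,y,k.sum(),np.median(r[k,2]).round(4) if k.any() else '')
    k=(r[:,0]>-.055)&(r[:,0]<-.02)&(abs(r[:,1])<.075); f=np.linalg.lstsq(np.c_[r[k,:2],np.ones(k.sum())],r[k,2],rcond=None)[0]; print(" cover",np.degrees(f[:2]).round(2),f[2].round(4))
E
```

```text
True t 23.3 w -0.001 ff 5.1 F [-2.1 -2.1 10. ] pos [0.5323 0.2331 0.0959] j [ 0.18  0.71 -0.97  1.8   0.69  1.01  0.31]
t 23.6 w 0.006 ff 5.3 F [-1.6 -2.2  9.9] pos [0.5323 0.233  0.0959] j [ 0.18  0.71 -0.97  1.8   0.69  1.01  0.31]
t 26.3 w 0.002 ff 0.0 F [-0.4  0.6 -0.1] pos [ 0.4003 -0.049   0.3495] j [ 0.24 -0.05 -0.22  1.9  -0.01  1.29  1.4 ]
scene -0.015 27 0.0852
scene 0.01 26 0.0861
scene 0.03 27 0.084
scene 0.09 26 0.0843
 cover [0.13 0.04] 0.0615
top -0.015 35 0.0861
top 0.01 32 0.087
top 0.03 34 0.0866
top 0.09 33 0.0853
 cover [0.15 0.05] 0.0628
```

View pics/g6.png

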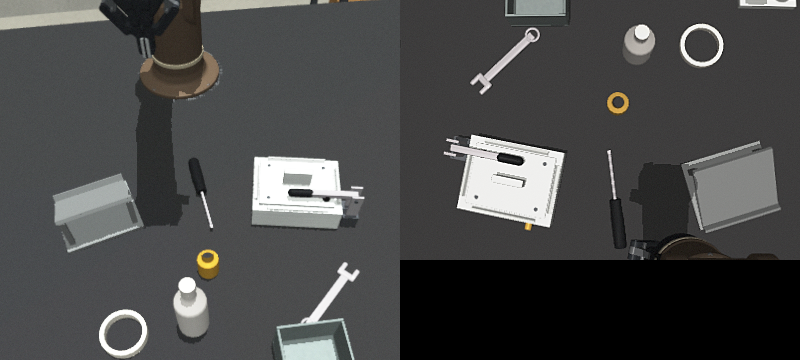

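The lever is level (bar top 85–86 mm along its length), the cover is flat and the bystanders haven't moved. I'll hand the job in.

```bash
python3 -c "
from plant import *
gripper_to(.5); print(ticket.sign_off())"
```

```text
the job is handed in; nothing more can be done
None
```

The cover lies flat and fully home in the chamber, the clamp lever is down with its foot pressed onto the cover, the other loose things look unmoved, the arm is clear, and the job is handed in at about 27 s.

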